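Make up the flange tray, then tug the bolt box cover, free its catch and hold it open

TASK

Make the shallow tray up to exactly three flanges, lying flat and not stacked: one is in it already, so add any two of those on the bench and leave the last one standing there. Then, before touching the thumb slide, tug the bolt box's cover by its handle to feel whether it is caught; if it is, push the thumb slide to the robot's left to free it, then raise the cover to about 45 degrees and finish while still holding it there for the fitter to take bolts, as it falls shut by itself. Leave the other things on the bench where they are.

Things in the scene. Friction and masses are not known exactly. Their poses are not given: they have to be found in the camera images.
- flange0_c (a point): Brass leg-mounting flange: a round plate 46 mm across and 6 mm thick with a round hub 20 mm across on top, 28 mm high overall, 80 g. The point is its centre, half-way up (14 mm above its underside); z is up through the hub. It stands loose on the bench, hub up.
- flange1_c (a point): Brass leg-mounting flange: a round plate 46 mm across and 6 mm thick with a round hub 20 mm across on top, 28 mm high overall, 80 g. The point is its centre, half-way up (14 mm above its underside); z is up through the hub. It stands loose on the bench, hub up.
- flange2_c (a point): Brass leg-mounting flange: a round plate 46 mm across and 6 mm thick with a round hub 20 mm across on top, 28 mm high overall, 80 g. The point is its centre, half-way up (14 mm above its underside); z is up through the hub. It stands loose on the bench, hub up.
- flange_in_tray_c (a point): Brass leg-mounting flange: a round plate 46 mm across and 6 mm thick with a round hub 20 mm across on top, 28 mm high overall, 80 g. The point is its centre, half-way up (14 mm above its underside); z is up through the hub. This one stands in the tray at the start.
- tray: Shallow open aluminium tray, fixed to the bench: 220 mm along its x, 150 mm along its y, walls 22 mm high and 3 mm thick, floor 3 mm thick. Origin: centre of its underside.
- bolt_box: Grey steel box of bolts, fixed to the bench: 170 mm along its x (depth), 200 mm along its y (width), 90 mm high, closed by a hinged cover. Origin: centre of its underside; its front looks along its -x, towards the robot; z is up. On its front is a catch housing 45 mm deep and 110 mm wide (from y -50 to y +60 mm), its top 70 mm above the bench, 20 mm below the box's rim; the thumb slide stands on it.
- cover (a joint): Angle of the box's cover, rad: 0 closed, growing as it opens, stop at 1.25. The hinge lies along the box's y at the rear (+x) top edge. The cover weighs about 400 g (320 to 500 g) and falls shut from any angle when let go. While caught it has a few millimetres of play (about 0.03 rad) and then stops dead; when free it just lifts.
- cover_hinge (a point): Middle of the cover's hinge line, on the box's rear top edge, 85 mm behind the box's centre and 90 mm above the bench; the hinge line runs along the box's y.
- cover_handle (a point): Middle of the cover's handle: a round steel bar 12 mm thick, parallel to the hinge, 110 mm long between two posts, its centre line 38 mm above the cover's 8 mm plate (136 mm above the bench when closed), 130 mm in front of the hinge and 40 mm behind the cover's front edge. It can be pinched from above across the bar (along the box's x), and turns in the grip as the cover swings.
- slide_knob (a point): Centre of the thumb slide: a steel block 20 mm (box x) by 14 mm (box y) and 26 mm high standing on the catch housing, centre 85 mm above the bench, 110 mm in front of the box's centre. To free the catch push it 26 mm towards the box's +y (the robot's left), up to its stop. It drags (2 to 4 N) and stays where it is left; it starts at the other end of its travel. It looks the same whether the cover is caught or not.
- bolt_a: Bystander: loose brass bolt 60 mm long, 13 mm thick collar at mid-length, lying among the flanges.
- bolt_b: Bystander: a second such bolt, beyond the flanges.
- wrench: Bystander: steel wrench 160 mm long lying between the robot and the bolt box.
- spray_can: Bystander: plain metal can 52 mm across, 170 mm high, standing. Origin: centre of its underside.
- glue_bottle: Bystander: white bottle 56 mm across, 140 mm high, standing. Origin: centre of its underside.

How it is judged:
By the outcome, as a careful person would: the job done as asked, in the order asked, and still so for the second after the job is handed in, while the arm keeps its last pose, push and grip.
It also fails if it takes over 72 s, if anything falls off the work surface, if the arm or the gripper's body presses on something with over 40 N, if the wrist force passes 120 N, or if a joint passes its speed limit or range.

ROBOT

A 7-joint arm with a two-finger parallel gripper is mounted at the origin on the work surface. World frame = base frame: x ahead of the robot, y to its left, z up, the work surface at z = 0. Lengths are in m, angles in rad, forces in N, time in s.
With the tool pointing down it reaches from about 0.425 to 0.925 m from the base axis. Payload 6.8 kg.
Tool frame: the origin (TCP) lies on the front face of the gripper's body, between the roots of the fingers; the fingertips stand 73 mm ahead of it and the grasp point (between the pads) lies 54 mm ahead of it; z points along the fingers, y is the line along which they close (so a half turn about z gives the same grasp; the last joint's range is limited). The gripper opens to 85 mm and grips with 20 to 120 N. Pads are 22 mm wide; open, the fingers measure 114 mm over their backs; the gripper's body (76 mm by 85 mm) begins 54 mm behind the grasp point. The pads swing forward as they close: fully open they stand 13 mm farther back than shut.
Start: joints at [-1.318, 0.477, 0.022, 1.555, -0.011, 1.109, -0.083], TCP at [0.238, 0.632, 0.304] pointing down, gripper open.
Joint ranges: [-2.96, 2.96], [-0.34, 2.1], [-1.41, 1.46], [0.24, 2.44], [-1.37, 4.51], [0.17, 1.92], [-2.96, 2.96]. Speed limits (rad/s): [2.39, 2.39, 3.14, 3.14, 3.14, 3.14, 3.14].

INTERFACE

Orientations are given as a unit quaternion [w, x, y, z].
In Python, from station import bot, optics gives the robot as it stands.
- The arm moves only by the tool drive_tool, never from a script. Its argument "deltas" is a list of rows, each an object with "gripper": the closure in counts, from 0 (fully open) to 255 (shut); "offset": the shift along the tool's x, y, z in units of 1000 mm (1.0 is 1000 mm), a list of three; "angular": the turn, a rotation vector about the tool's x, y, z in units of 45 degrees (1.0 is 45 degrees), a list of three. In form: [{"gripper": gripper, "offset": [dx, dy, dz], "angular": [rx, ry, rz]}, ...]. A call has 1 to 5 rows; each row is the pose to reach, as a shift and turn from the pose commanded when the call began, along the tool's axes at that moment; what a row does not reach only later rows make up. A row lasts 1/10 s, in which the tool goes at most 50 mm and 8.59 degrees, less where a joint would pass 70% of its speed; a pose out of reach is approached as far as the arm can. A call with a number of a shift or a turn outside -1 to 1 is refused whole. A call with a gripper value outside its range is refused whole. The fingers move at their own pace and stop on an object; "grip_force" is the grip in N (left out, the last holds). Time passes only in rows, so rows that repeat a pose let the fingers close. It gives the time, the measured TCP pose, the force, the opening and the grip force at its end, in the units of the state.
- bot.get_obs(): the state, without advancing time (a new reading comes with each control period).
- optics.read_camera(name): name is "side" or "top"; returns the picture (400x640x3 uint8, blue, green, red); there is no depth.
- optics.camera_model(name): a dict with "fx", "fy", "cx", "cy" (pixels), "cam_to_world" (4x4, takes a point from camera to world coordinates). Camera axes: x right, y up, looking along -z (the intrinsics and any distortion apply to the point x, -y, -z); pixel columns grow to the right and rows downward; lengths in m; the calibration is good to about 2 mm. A picture is of the moment at which its call begins. camera_model takes no time and is no camera call.
- bot.hand_in(): hands the job in; it is judged then, once.
The state is a dict: "t": time; "q": joint angles; "joint_vel": joint speeds; "joint_torque": joint torques, N m; "eef_pos": TCP position; "tool_rot": TCP orientation; "contact_force": force on the tool from outside, world axes, zero at the start; "torque": the same for the moment, N m; "gripper_width": opening from 0.0 (shut) to 1.0 (fully open); "grasp_force": force on a finger pad.
Only numpy, scipy, OpenCV 4.12 (cv2) and the standard library are available. Lean on these libraries where they do the work, as an engineer would, in place of code of your own. Each camera call takes 0.05 s, during which the arm holds its last target. There are 200 camera calls.

## Working session

There is one attempt and no reset: what is moved stays moved. The work goes in short steps, Python scripts to look and compute and a tool call to move; the robot and the scene stay as the last step left them, time stands still between calls to the robot, and variables do not carry over. Pictures are saved under pics/ and viewed, at most 10 in all, crops included, and the job is handed in when it is done.

Besides the shell and the picture viewer there is one more tool, called after "Call:" by a JSON object that holds its "fn" and its "kwargs". drive_tool: Moves the arm, as the interface text tells. Its arguments: {"type":"object","properties":{"deltas":{"type":"array"},"grip_force":{"type":"number"}},"required":["deltas"]}

```bash
mkdir -p pics; ls
python3 - <<'E'
from station import bot, optics
import cv2, numpy as np
np.set_printoptions(precision=4,suppress=True)
for n in("top","side"):
    im=optics.read_camera(n); cv2.imwrite(f"pics/{n}0.png",im)
    m=optics.camera_model(n); print(n,{k:(np.array(v) if k=="cam_to_world" else v) for k,v in m.items()})
o=bot.get_obs(); print(o)
E
```

```text
pics
top {'fx': 413.9075042196248, 'fy': 413.9075042196248, 'cx': 319.2492288164085, 'cy': 204.93159347408667, 'cam_to_world': array([[-0.0003,  0.9923, -0.1241,  0.4184],
       [-0.9999, -0.0023, -0.0156, -0.078 ],
       [-0.0158,  0.1241,  0.9922,  1.2662],
       [ 0.    ,  0.    ,  0.    ,  1.    ]])}
side {'fx': 415.03851871692416, 'fy': 415.03851871692416, 'cx': 317.784158418477, 'cy': 202.83642257219935, 'cam_to_world': array([[ 0.8547,  0.3396, -0.3926,  0.1427],
       [-0.519 ,  0.5719, -0.6352, -0.7621],
       [ 0.0088,  0.7467,  0.6651,  0.8223],
       [ 0.    ,  0.    ,  0.    ,  1.    ]])}
{'t': 0.1, 'q': array([-1.3181,  0.4778,  0.0223,  1.5563, -0.0115,  1.1093, -0.0831]), 'joint_vel': array([-0.0013, -0.0026,  0.0019, -0.0034,  0.0013,  0.0007,  0.0007]), 'joint_torque': array([  0.0051, -59.7758,   1.6142, -28.1952,   0.0129,   0.005 ,
        -0.    ]), 'eef_pos': array([0.2382, 0.6311, 0.303 ]), 'tool_rot': array([-0.0001,  0.1794,  0.9838, -0.0008]), 'contact_force': array([ 0.5637, -0.1635,  1.1736]), 'torque': array([ 0.0005, -0.0178, -0.0248]), 'grasp_force': 0.0, 'gripper_width': 1.0016832063070475}
```

View pics/top0.png

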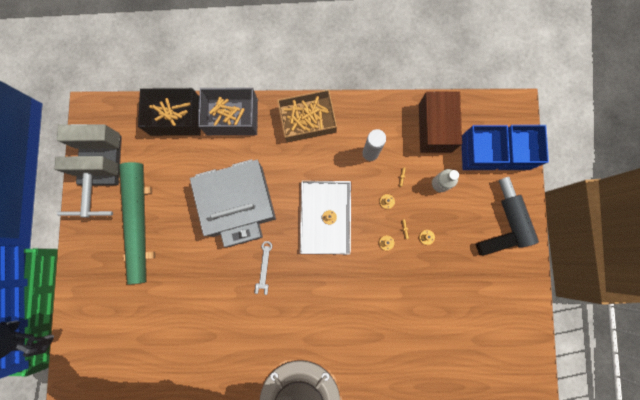

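View pics/side0.png

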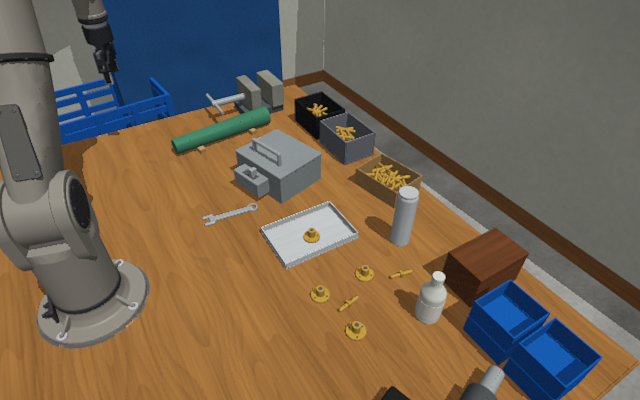

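The top view shows the tray centred near (326,217) with one flange at (329,217). The three bench flanges are at about (387,201), (386,243) and (427,237). The rotated box is around (232,200), with its handle at (232,213) and knob at (241,234). The side view agrees. Next I'll measure these.

```bash
cat > h.py <<'E'
import cv2, numpy as np
from station import bot, optics
from scipy.spatial.transform import Rotation as R
np.set_printoptions(precision=4,suppress=True)
def ray(n,u,v):
    m=optics.camera_model(n); T=np.array(m["cam_to_world"])
    d=T[:3,:3]@np.array([(u-m["cx"])/m["fx"],-(v-m["cy"])/m["fy"],-1.]); return T[:3,3],d/np.linalg.norm(d)
def onz(n,u,v,z):
    o,d=ray(n,u,v); return o+d*(z-o[2])/d[2]
def proj(n,p):
    m=optics.camera_model(n); T=np.array(m["cam_to_world"]); c=T[:3,:3].T@(np.array(p)-T[:3,3])
    return np.array([m["cx"]-m["fx"]*c[0]/c[2], m["cy"]+m["fy"]*c[1]/c[2]])
def tri(uv1,uv2):
    (o1,d1),(o2,d2)=ray("top",*uv1),ray("side",*uv2)
    s=np.linalg.lstsq(np.c_[d1,-d2],o2-o1,rcond=None)[0]; a,b=o1+s[0]*d1,o2+s[1]*d2
    return (a+b)/2,np.linalg.norm(a-b)
def blobs(im,lo,hi,roi,amin=20):
    x0,y0,x1,y1=roi; hsv=cv2.cvtColor(im,cv2.COLOR_BGR2HSV); m=cv2.inRange(hsv,lo,hi)
    k=np.zeros_like(m); k[y0:y1,x0:x1]=255; m&=k
    cs,_=cv2.findContours(m,cv2.RETR_EXTERNAL,cv2.CHAIN_APPROX_NONE)
    return [c for c in cs if cv2.contourArea(c)>=amin]
E
python3 - <<'E'
from h import *
t=cv2.imread("pics/top0.png"); s=cv2.imread("pics/side0.png")
hs=lambda im,u,v:cv2.cvtColor(im,cv2.COLOR_BGR2HSV)[v,u]
print([hs(t,*p) for p in((382,201),(330,221),(387,247),(400,220),(232,190),(430,280))])
for n,im,roi in(("top",t,(290,150,450,270)),("side",s,(250,200,440,350))):
    for c in blobs(im,(17,140,110),(30,255,255),roi,15):
        (cx,cy),ax,a=cv2.minAreaRect(c); print(n,np.round((cx,cy,*ax),1),cv2.contourArea(c),onz(n,cx,cy,.005))
# tray (white) and box (grey)
for nm,lo,hi,roi,z in(("tray",(0,0,170),(180,60,255),(290,170,360,265),.012),):
    for c in blobs(t,lo,hi,roi,200):
        b=cv2.boxPoints(cv2.minAreaRect(c)); print(nm,cv2.contourArea(c),b.round(1).tolist()); print(np.array([onz("top",*p,.022) for p in b]))
A=cv2.resize(t[150:260,180:290],None,fx=5,fy=5,interpolation=cv2.INTER_CUBIC)
cv2.imwrite("pics/boxt.png",A)
cv2.imwrite("pics/boxs.png",cv2.resize(s[120:210,220:330],None,fx=6,fy=6,interpolation=cv2.INTER_CUBIC))
E
```

```text
[array([ 16, 152, 144], dtype=uint8), array([ 19, 138, 236], dtype=uint8), array([ 18, 134, 226], dtype=uint8), array([ 13, 156, 180], dtype=uint8), array([ 90,   4, 176], dtype=uint8), array([ 13, 154, 184], dtype=uint8)]
top [386.5 243.   14.   13. ] 133.0 [ 0.4594 -0.2618  0.005 ]
top [427. 237.  14.  14.] 159.0 [ 0.4774 -0.3845  0.005 ]
top [405.4 228.5  19.2   3.3] 31.5 [ 0.5033 -0.3201  0.005 ]
top [386.8 201.2  14.1  13.4] 95.0 [ 0.587  -0.2652  0.005 ]
top [402.4 176.5   3.1  17.4] 27.5 [ 0.6638 -0.3148  0.005 ]
side [355.8 330.4  21.5  19.7] 318.5 [ 0.4779 -0.3855  0.005 ]
side [348.2 303.2   7.8  24. ] 96.5 [ 0.5036 -0.3185  0.005 ]
side [320.  294.   18.4  18.4] 266.0 [ 0.4607 -0.2625  0.005 ]
side [401.  273.4   7.3  22.5] 89.5 [ 0.6663 -0.3135  0.005 ]
side [364.  273.5  17.7  16.3] 237.0 [ 0.5868 -0.2663  0.005 ]
side [311.5 236.   13.4  13.4] 118.0 [ 0.5402 -0.0886  0.005 ]
tray 3494.0 [[300.0, 181.0], [350.0, 181.0], [350.0, 254.0], [300.0, 254.0]]
[[ 0.6478  0.0004  0.022 ]
 [ 0.6473 -0.1522  0.022 ]
 [ 0.4263 -0.1501  0.022 ]
 [ 0.4264 -0.0008  0.022 ]]
```

View pics/boxt.png

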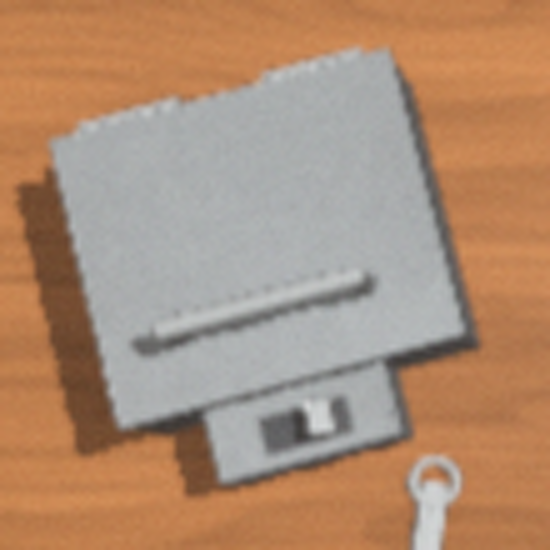

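View pics/boxs.png

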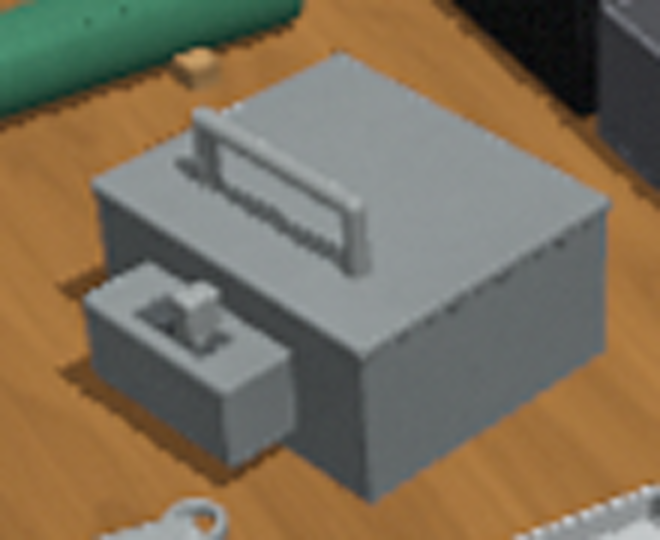

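The crop shows the cover corners (crop px) at (53,140), (390,50), (470,333) and (118,430). The bar ends are at (155,332) and (368,278), and the knob top is at (320,412). In the side crop the bar ends are at (200,115) and (360,205).

Run:
```python
from h import *
T=lambda u,v:(180+(u-2)/5,150+(v-2)/5); S=lambda u,v:(220+(u-2.5)/6,120+(v-2.5)/6)
c=np.array([onz("top",*T(*p),.098)for p in((53,140),(390,50),(470,333),(118,430))]);print("cover top",c,np.linalg.norm(np.diff(c,axis=0),axis=1),c.mean(0))
s=np.array([onz("side",*S(*p),.098)for p in((93,185),(342,52),(608,203),(365,353))]);print("cover side",s,np.linalg.norm(np.diff(s,axis=0),axis=1),s.mean(0))
for nm,q in(("t",c[[3,0,1,2]]),("s",s)):   # FL,RL,RR,FR
    e1=q[0]-q[3];e2=q[1]-q[2];d1=q[1]-q[0];d2=q[2]-q[3]
    print(nm,"yaws",np.degrees([np.arctan2(-e[0],e[1]) for e in(e1,e2)]+[np.arctan2(d[1],d[0])for d in(d1,d2)]))
h=np.array([onz("top",*T(*p),.142)for p in((155,332),(368,278))]);print("handle",h,h.mean(0),np.degrees(np.arctan2(-(h[0]-h[1])[0],(h[0]-h[1])[1])))
h=np.array([onz("side",*S(*p),.14)for p in((200,113),(360,203))]);print("handle side",h,h.mean(0),np.degrees(np.arctan2(-(h[0]-h[1])[0],(h[0]-h[1])[1])))
print("knob",onz("top",*T(322,415),.098),onz("side",*S(198,292),.098))
o=bot.get_obs();Rm=R.from_quat(np.roll(o["tool_rot"],-1)).as_matrix();print(Rm)
tgt=np.array([.587,-.266,.25]);print("local d",Rm.T@(tgt-o["eef_pos"]))
```

```text
cover top [[0.6447 0.3124 0.098 ]
 [0.6969 0.1186 0.098 ]
 [0.5325 0.0701 0.098 ]
 [0.4777 0.269  0.098 ]] [0.2007 0.1715 0.2063] [0.588  0.1925 0.098 ]
cover side [[0.4782 0.2637 0.098 ]
 [0.645  0.3132 0.098 ]
 [0.6953 0.1172 0.098 ]
 [0.5336 0.0712 0.098 ]] [0.174  0.2024 0.1681] [0.588  0.1913 0.098 ]
t yaws [15.3984 15.0811 14.5762 16.447 ]
s yaws [16.055  14.3716 16.5417 15.863 ]
handle [[0.5291 0.2374 0.142 ]
 [0.5586 0.121  0.142 ]] [0.5439 0.1792 0.142 ] 14.239978376417906
handle side [[0.529  0.2356 0.14  ]
 [0.5618 0.126  0.14  ]] [0.5454 0.1808 0.14  ] 16.635095991660734
knob [0.4861 0.1534 0.098 ] [0.4863 0.1541 0.098 ]
[[-0.9356  0.353  -0.0004]
 [ 0.353   0.9356 -0.0016]
 [-0.0002 -0.0017 -1.    ]]
local d [-0.6431 -0.7162  0.0543]
```

Box centre is about (0.588, 0.192) with yaw 15.5°. The tray centre is (0.537, -0.0755) with yaw about 0. Now I'll start moving towards the flanges.

Call:
{"fn": "drive_tool", "kwargs": {"deltas": [{"gripper": 0,"offset": [-0.033,-0.037,0],"angular": [0,0,0.19]},{"gripper": 0,"offset": [-0.066,-0.074,0],"angular": [0,0,0.38]},{"gripper": 0,"offset": [-0.1,-0.111,0],"angular": [0,0,0.57]},{"gripper": 0,"offset": [-0.133,-0.148,0],"angular": [0,0,0.76]},{"gripper": 0,"offset": [-0.167,-0.186,0],"angular": [0,0,0.95]}], "grip_force": 40}}

```text
t: 0.6
eef_pos: [0.3288, 0.3973, 0.3036]
tool_rot: [-0.0, 0.528, 0.849, -0.0]
contact_force: [0.7, 0.5, 1.1]
gripper_width: 1.002
grasp_force: 0.0
```

```bash
cat >> h.py <<'E'
def go(tgt,ydeg,tilt=0):
    "local offset and turn from the measured pose to TCP tgt, tool down, tool y at azimuth ydeg"
    o=bot.get_obs();Rm=R.from_quat(np.roll(o["tool_rot"],-1)).as_matrix()
    a=np.radians(ydeg);y=np.array([np.cos(a),np.sin(a),0]);z=np.array([0,0,-1.]);G=np.c_[np.cross(y,z),y,z]
    print("t",o["t"],"q",o["q"],"pos",o["eef_pos"],"F",o["contact_force"],"w",o["gripper_width"],"g",o["grasp_force"])
    print("off",Rm.T@(np.array(tgt)-o["eef_pos"]),"ang",np.degrees(R.from_matrix(Rm.T@G).as_rotvec())/45)
E
python3 -c "
from h import *
go([.587,-.266,.25],0)"
```

```text
t 0.6 q [-1.1928  0.2144  0.2237  1.9448 -0.0567  0.9888 -0.4851] pos [0.3288 0.3973 0.3036] F [0.6667 0.5058 1.0742] w 1.00207617396223 g 0.0
off [-0.7091 -0.0615  0.0537] ang [-0.0005  0.0002  0.5828]
```

Call:
{"fn": "drive_tool", "kwargs": {"deltas": [{"gripper": 110,"offset": [-0.05,-0.004,0],"angular": [0,0,0.19]},{"gripper": 110,"offset": [-0.1,-0.009,0],"angular": [0,0,0.38]},{"gripper": 110,"offset": [-0.149,-0.013,0],"angular": [0,0,0.583]},{"gripper": 110,"offset": [-0.199,-0.017,0],"angular": [0,0,0.583]},{"gripper": 110,"offset": [-0.249,-0.022,0],"angular": [0,0,0.583]}]}}

```text
t: 1.1
eef_pos: [0.4203, 0.1654, 0.3039]
tool_rot: [-0.0, 0.705, 0.709, 0.0]
contact_force: [0.5, 0.9, 0.1]
gripper_width: 0.568
grasp_force: 0.0
```

Call:
{"fn": "drive_tool", "kwargs": {"deltas": [{"gripper": 110,"offset": [-0.046,0.018,0],"angular": [0,0,0]},{"gripper": 110,"offset": [-0.093,0.036,0],"angular": [0,0,0]},{"gripper": 110,"offset": [-0.14,0.054,0],"angular": [0,0,0]},{"gripper": 110,"offset": [-0.186,0.072,0],"angular": [0,0,0]},{"gripper": 110,"offset": [-0.233,0.09,0],"angular": [0,0,0]}]}}

```text
t: 1.6
eef_pos: [0.5116, -0.0665, 0.3039]
tool_rot: [-0.0, 0.705, 0.709, 0.0]
contact_force: [0.4, 1.9, -0.0]
gripper_width: 0.565
grasp_force: 0.0
```

Call:
{"fn": "drive_tool", "kwargs": {"deltas": [{"gripper": 110,"offset": [-0.039,0.016,0.026],"angular": [0,0,0]},{"gripper": 110,"offset": [-0.079,0.031,0.053],"angular": [0,0,0]},{"gripper": 110,"offset": [-0.118,0.046,0.08],"angular": [0,0,0]},{"gripper": 110,"offset": [-0.158,0.062,0.106],"angular": [0,0,0]},{"gripper": 110,"offset": [-0.197,0.077,0.133],"angular": [0,0,0]}]}}

```text
t: 2.1
eef_pos: [0.5898, -0.2624, 0.1694]
tool_rot: [-0.0, 0.705, 0.709, -0.0]
contact_force: [1.1, 0.2, 1.5]
gripper_width: 0.567
grasp_force: 0.0
```

```bash
python3 -c "
from h import *
go([.587,-.266,.081],0)"
```

```text
t 2.1 q [-0.0669  0.6378  0.5542  1.7662 -0.4264  0.8604  0.6892] pos [ 0.5898 -0.2624  0.1694] F [1.0836 0.1795 1.4693] w 0.5671086226642612 g 0.0
off [-0.0036 -0.0028  0.0884] ang [-0.0007 -0.0006  0.0081]
```

Call:
{"fn": "drive_tool", "kwargs": {"deltas": [{"gripper": 110,"offset": [-0.0036,-0.0028,0.04],"angular": [0,0,0]},{"gripper": 110,"offset": [-0.0036,-0.0028,0.07],"angular": [0,0,0]},{"gripper": 110,"offset": [-0.0036,-0.0028,0.088],"angular": [0,0,0]},{"gripper": 110,"offset": [-0.0036,-0.0028,0.088],"angular": [0,0,0]},{"gripper": 200,"offset": [-0.0036,-0.0028,0.088],"angular": [0,0,0]}]}}

```text
t: 2.6
eef_pos: [0.5872, -0.2645, 0.0838]
tool_rot: [0.0, 0.705, 0.709, 0.0]
contact_force: [0.2, -0.2, 0.8]
gripper_width: 0.413
grasp_force: 0.0
```

Call:
{"fn": "drive_tool", "kwargs": {"deltas": [{"gripper": 255,"offset": [0,0,0],"angular": [0,0,0]},{"gripper": 255,"offset": [0,0,0],"angular": [0,0,0]},{"gripper": 255,"offset": [0,0,0],"angular": [0,0,0]},{"gripper": 255,"offset": [0,0,0],"angular": [0,0,0]}]}}

```text
t: 3.0
eef_pos: [0.5879, -0.2649, 0.0851]
tool_rot: [0.001, 0.705, 0.709, 0.001]
contact_force: [-0.4, 0.5, 7.2]
gripper_width: 0.214
grasp_force: 39.6
```

Call:
{"fn": "drive_tool", "kwargs": {"deltas": [{"gripper": 255,"offset": [0,0,-0.02],"angular": [0,0,0]},{"gripper": 255,"offset": [0,0,-0.06],"angular": [0,0,0]}]}}

```text
t: 3.2
eef_pos: [0.5851, -0.2634, 0.1416]
tool_rot: [-0.002, 0.705, 0.709, -0.001]
contact_force: [-0.4, 0.1, -0.8]
gripper_width: 0.212
grasp_force: 39.2
```

```bash
python3 -c "
from h import *
go([.608,-.0755,.084],0)
for n in ('top','side'): cv2.imwrite(f'pics/{n}1.png',optics.read_camera(n))
a=cv2.imread('pics/top1.png')[130:290,290:470];b=cv2.imread('pics/side1.png')[180:360,250:450]
cv2.imwrite('pics/v1.png',np.hstack([cv2.resize(a,(400,356)),cv2.resize(b,(395,356))]))
"
```

```text
t 3.2 q [-0.0496  0.6696  0.5336  1.7859 -0.4487  0.8152  0.7113] pos [ 0.5851 -0.2634  0.1416] F [-0.3629  0.134  -0.833 ] w 0.21212331095489248 g 39.22986388206482
off [0.1876 0.0244 0.0579] ang [-0.0062 -0.0026  0.0082]
```

View pics/v1.png

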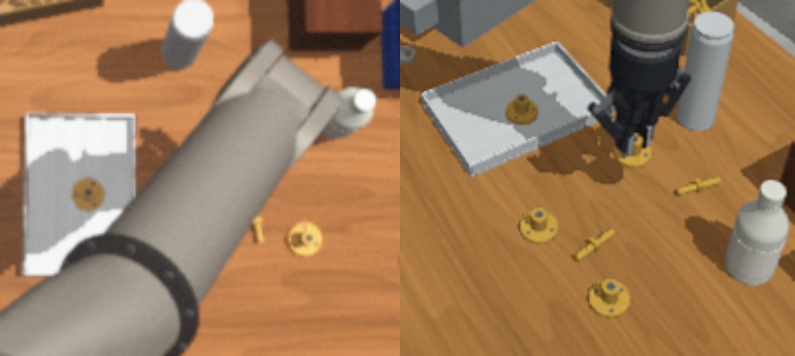

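The first flange is gripped and lifted, in line with what the side crop shows. Next it goes into the tray.

Call:
{"fn": "drive_tool", "kwargs": {"deltas": [{"gripper": 255,"offset": [0.046,0.005,0],"angular": [0,0,0]},{"gripper": 255,"offset": [0.092,0.01,0],"angular": [0,0,0]},{"gripper": 255,"offset": [0.138,0.015,0],"angular": [0,0,0]},{"gripper": 255,"offset": [0.187,0.02,0],"angular": [0,0,0]},{"gripper": 255,"offset": [0.187,0.02,0],"angular": [0,0,0]}]}}

```text
t: 3.8
eef_pos: [0.6067, -0.0671, 0.1423]
tool_rot: [-0.002, 0.701, 0.714, 0.002]
contact_force: [0.4, 0.2, -1.8]
gripper_width: 0.21
grasp_force: 39.3
```

```bash
python3 -c "
from h import *
go([.605,-.0755,.0885],0)"
```

```text
t 3.8 q [-0.3817  0.6258  0.539   1.8669 -0.4536  0.7737  0.424 ] pos [ 0.6067 -0.0671  0.1423] F [ 0.4427  0.2165 -1.7798] w 0.21046368057510043 g 39.2611438035965
off [-0.0087 -0.0019  0.0537] ang [-0.0006 -0.0075  0.0235]
```

Call:
{"fn": "drive_tool", "kwargs": {"deltas": [{"gripper": 255,"offset": [0,0,0.02],"angular": [0,0,0]},{"gripper": 255,"offset": [0,0,0.04],"angular": [0,0,0]},{"gripper": 255,"offset": [0,0,0.045],"angular": [0,0,0]},{"gripper": 255,"offset": [0,0,0.045],"angular": [0,0,0]}]}}

```text
t: 4.2
eef_pos: [0.6049, -0.0776, 0.0975]
tool_rot: [-0.001, 0.705, 0.709, -0.001]
contact_force: [-0.2, -0.1, -1.8]
gripper_width: 0.215
grasp_force: 39.3
```

```bash
python3 -c "
from h import *
go([.605,-.0755,.0885],0)"
```

```text
t 4.2 q [-0.3383  0.6896  0.5005  1.8819 -0.4955  0.6971  0.4601] pos [ 0.6049 -0.0776  0.0975] F [-0.2058 -0.1286 -1.7843] w 0.21530119319648305 g 39.26422476768494
off [0.0021 0.0001 0.009 ] ang [-0.002  -0.0001  0.0074]
```

Call:
{"fn": "drive_tool", "kwargs": {"deltas": [{"gripper": 255,"offset": [0,0,0.008],"angular": [0,0,0]},{"gripper": 255,"offset": [0,0,0.0095],"angular": [0,0,0]},{"gripper": 255,"offset": [0,0,0.0095],"angular": [0,0,0]},{"gripper": 165,"offset": [0,0,0.0095],"angular": [0,0,0]},{"gripper": 165,"offset": [0,0,0.0095],"angular": [0,0,0]}]}}

```text
t: 4.7
eef_pos: [0.6058, -0.0776, 0.089]
tool_rot: [0.0, 0.705, 0.709, 0.0]
contact_force: [0.4, 0.3, 0.1]
gripper_width: 0.353
grasp_force: 0.0
```

Call:
{"fn": "drive_tool", "kwargs": {"deltas": [{"gripper": 165,"offset": [0,0,0],"angular": [0,0,0]},{"gripper": 165,"offset": [0,0,-0.02],"angular": [0,0,0]},{"gripper": 150,"offset": [0,0,-0.06],"angular": [0,0,0]},{"gripper": 110,"offset": [0,0,-0.06],"angular": [0,0,0]}]}}

```text
t: 5.1
eef_pos: [0.6082, -0.0785, 0.1532]
tool_rot: [0.003, 0.705, 0.709, 0.003]
contact_force: [0.4, -0.1, 1.2]
gripper_width: 0.555
grasp_force: 0.0
```

```bash
python3 -c "
from h import *
go([.460,-.262,.082],0)"
```

```text
t 5.1 q [-0.3788  0.6139  0.5576  1.8614 -0.4464  0.7845  0.4221] pos [ 0.6082 -0.0785  0.1532] F [ 0.3649 -0.1259  1.2255] w 0.5550544106719975 g 0.0
off [-0.1827 -0.1497  0.0701] ang [0.01   0.0007 0.0068]
```

Call:
{"fn": "drive_tool", "kwargs": {"deltas": [{"gripper": 110,"offset": [-0.037,-0.029,0],"angular": [0,0,0]},{"gripper": 110,"offset": [-0.074,-0.058,0],"angular": [0,0,0]},{"gripper": 110,"offset": [-0.111,-0.087,0],"angular": [0,0,0]},{"gripper": 110,"offset": [-0.148,-0.116,0],"angular": [0,0,0]},{"gripper": 110,"offset": [-0.1845,-0.145,0],"angular": [0,0,0]}]}}

```text
t: 5.6
eef_pos: [0.4604, -0.2641, 0.1487]
tool_rot: [0.0, 0.705, 0.709, 0.0]
contact_force: [0.5, 0.4, -0.4]
gripper_width: 0.57
grasp_force: 0.0
```

Call:
{"fn": "drive_tool", "kwargs": {"deltas": [{"gripper": 110,"offset": [0,0,0],"angular": [0,0,0]},{"gripper": 110,"offset": [0,0,0.02],"angular": [0,0,0]},{"gripper": 110,"offset": [0,0,0.02],"angular": [0,0,0]}]}}

```text
t: 5.9
eef_pos: [0.4607, -0.2622, 0.1271]
tool_rot: [-0.001, 0.705, 0.709, -0.0]
contact_force: [0.3, 0.3, 0.6]
gripper_width: 0.57
grasp_force: 0.0
```

```bash
python3 -c "
from h import *
go([.460,-.262,.083],0)
n='side';im=optics.read_camera(n);cv2.imwrite('pics/side2.png',im)
for c in blobs(im,(17,140,110),(30,255,255),(250,200,440,350),15):
    (cx,cy),ax,a=cv2.minAreaRect(c); print(np.round((cx,cy,*ax),1),cv2.contourArea(c),onz(n,cx,cy,.005),onz(n,cx,cy,.008))"
```

```text
t 5.9 q [-0.0138  0.5447  0.532   2.0639 -0.4501  0.6493  0.8264] pos [ 0.4607 -0.2622  0.1271] F [0.3289 0.2874 0.6057] w 0.5696272084578029 g 0.0
off [ 0.0002 -0.0006  0.0441] ang [-0.0032 -0.0019  0.0071]
[355.8 330.4  21.5  19.7] 322.5 [ 0.4779 -0.3855  0.005 ] [ 0.4766 -0.3869  0.008 ]
[348.  303.    8.4  23.9] 100.5 [ 0.5035 -0.3175  0.005 ] [ 0.5022 -0.3191  0.008 ]
[320.5 294.   18.   19. ] 264.5 [ 0.4617 -0.2631  0.005 ] [ 0.4606 -0.2649  0.008 ]
[401.  273.5   7.4  22.6] 92.0 [ 0.6661 -0.3136  0.005 ] [ 0.6641 -0.3153  0.008 ]
```

Call:
{"fn": "drive_tool", "kwargs": {"deltas": [{"gripper": 110,"offset": [0,0,0.03],"angular": [0,0,0]},{"gripper": 110,"offset": [0,0,0.043],"angular": [0,0,0]},{"gripper": 110,"offset": [0,0,0.043],"angular": [0,0,0]},{"gripper": 200,"offset": [0,0,0.043],"angular": [0,0,0]},{"gripper": 255,"offset": [0,0,0.043],"angular": [0,0,0]}]}}

```text
t: 6.45
eef_pos: [0.4621, -0.2631, 0.0865]
tool_rot: [0.001, 0.705, 0.709, 0.0]
contact_force: [-0.6, 0.1, 1.1]
gripper_width: 0.239
grasp_force: 0.7
```

Call:
{"fn": "drive_tool", "kwargs": {"deltas": [{"gripper": 255,"offset": [0,0,0],"angular": [0,0,0]},{"gripper": 255,"offset": [0,0,0],"angular": [0,0,0]},{"gripper": 255,"offset": [0,0,0],"angular": [0,0,0]},{"gripper": 255,"offset": [0,0,-0.02],"angular": [0,0,0]},{"gripper": 255,"offset": [0,0,-0.06],"angular": [0,0,0]}]}}

```text
t: 6.95
eef_pos: [0.4602, -0.262, 0.1446]
tool_rot: [-0.002, 0.705, 0.709, -0.001]
contact_force: [-0.1, -0.6, -0.9]
gripper_width: 0.213
grasp_force: 39.2
```

Call:
{"fn": "drive_tool", "kwargs": {"deltas": [{"gripper": 255,"offset": [0.047,0.003,0],"angular": [0,0,0]},{"gripper": 255,"offset": [0.093,0.006,0],"angular": [0,0,0]},{"gripper": 255,"offset": [0.14,0.009,0],"angular": [0,0,0]},{"gripper": 255,"offset": [0.187,0.012,0],"angular": [0,0,0]},{"gripper": 255,"offset": [0.187,0.012,0],"angular": [0,0,0]}]}}

```text
t: 7.45
eef_pos: [0.4732, -0.0683, 0.1454]
tool_rot: [-0.001, 0.701, 0.713, 0.001]
contact_force: [0.3, 0.4, -1.4]
gripper_width: 0.21
grasp_force: 39.3
```

Call:
{"fn": "drive_tool", "kwargs": {"deltas": [{"gripper": 255,"offset": [0,0,0.02],"angular": [0,0,0]},{"gripper": 255,"offset": [0,0,0.04],"angular": [0,0,0]},{"gripper": 255,"offset": [0,0,0.045],"angular": [0,0,0]},{"gripper": 255,"offset": [0,0,0.045],"angular": [0,0,0]}]}}

```text
t: 7.85
eef_pos: [0.472, -0.0763, 0.1003]
tool_rot: [-0.0, 0.705, 0.709, -0.001]
contact_force: [0.6, -0.3, -0.8]
gripper_width: 0.209
grasp_force: 39.3
```

```bash
python3 -c "
from h import *
go([.472,-.0755,.0885],0)"
```

```text
t 7.85 q [-0.3714  0.5292  0.5     2.1919 -0.4973  0.5314  0.5124] pos [ 0.472  -0.0763  0.1003] F [ 0.5669 -0.3331 -0.8197] w 0.20880431320008486 g 39.29188013076782
off [ 0.0008 -0.      0.0118] ang [-0.0017  0.0002  0.0066]
```

Call:
{"fn": "drive_tool", "kwargs": {"deltas": [{"gripper": 255,"offset": [0,0,0.01],"angular": [0,0,0]},{"gripper": 255,"offset": [0,0,0.0115],"angular": [0,0,0]},{"gripper": 255,"offset": [0,0,0.0115],"angular": [0,0,0]},{"gripper": 165,"offset": [0,0,0.0115],"angular": [0,0,0]},{"gripper": 165,"offset": [0,0,0.0115],"angular": [0,0,0]}]}}

```text
t: 8.35
eef_pos: [0.4727, -0.0759, 0.0893]
tool_rot: [0.0, 0.705, 0.709, 0.0]
contact_force: [0.0, 0.1, 0.4]
gripper_width: 0.355
grasp_force: 0.0
```

Call:
{"fn": "drive_tool", "kwargs": {"deltas": [{"gripper": 165,"offset": [0,0,0],"angular": [0,0,0]},{"gripper": 165,"offset": [0,0,-0.02],"angular": [0,0,0]},{"gripper": 110,"offset": [0,0,-0.07],"angular": [0,0,0]},{"gripper": 110,"offset": [0,0,-0.12],"angular": [0,0,0]},{"gripper": 110,"offset": [0,0,-0.17],"angular": [0,0,0]}]}}

```text
t: 8.85
eef_pos: [0.4719, -0.076, 0.2606]
tool_rot: [-0.0, 0.705, 0.709, -0.001]
contact_force: [0.6, 1.1, 0.2]
gripper_width: 0.571
grasp_force: 0.0
```

```bash
python3 -c "
from h import *
go([.5446,.180,.25],15.5)
n='side';im=optics.read_camera(n);cv2.imwrite('pics/side3.png',im)
cv2.imwrite('pics/v3.png',cv2.resize(im[100:350,200:450],(600,600)))"
```

```text
t 8.85 q [-0.6091  0.2472  0.7496  2.0952 -0.2176  0.8768  0.2713] pos [ 0.4719 -0.076   0.2606] F [0.5764 1.1388 0.1965] w 0.5710863018325344 g 0.0
off [0.2556 0.0741 0.0103] ang [-0.0018  0.0005 -0.3374]
```

View pics/v3.png

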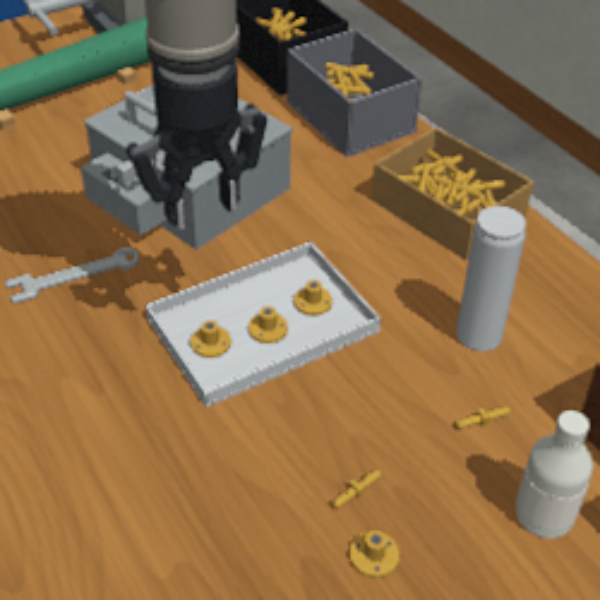

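The tray now holds three separate flanges lying flat, at crop px (211,338), (268,324) and (313,297). The last one stands on the bench at (375,552) and the bolts haven't moved. Next is the handle.

Call:
{"fn": "drive_tool", "kwargs": {"deltas": [{"gripper": 110,"offset": [0.047,0.014,0],"angular": [0,0,-0.08]},{"gripper": 110,"offset": [0.094,0.028,0],"angular": [0,0,-0.16]},{"gripper": 110,"offset": [0.141,0.042,0],"angular": [0,0,-0.24]},{"gripper": 110,"offset": [0.188,0.056,0],"angular": [0,0,-0.337]},{"gripper": 110,"offset": [0.235,0.07,0],"angular": [0,0,-0.337]}]}}

```text
t: 9.4
eef_pos: [0.5412, 0.1616, 0.2591]
tool_rot: [-0.0, 0.604, 0.797, 0.0]
contact_force: [1.5, -0.9, 0.2]
gripper_width: 0.568
grasp_force: 0.0
```

Call:
{"fn": "drive_tool", "kwargs": {"deltas": [{"gripper": 110,"offset": [0.02,0,0],"angular": [0,0,0]},{"gripper": 110,"offset": [0.02,0,0],"angular": [0,0,0]}]}}

```text
t: 9.6
eef_pos: [0.5349, 0.1832, 0.2583]
tool_rot: [-0.001, 0.603, 0.798, -0.0]
contact_force: [-0.7, 0.0, -0.4]
gripper_width: 0.571
grasp_force: 0.0
```

```bash
python3 -c "
from h import *
go([.5446,.180,.19],15.5)"
```

```text
t 9.6 q [-0.8907  0.388   0.5763  1.8974 -0.2611  0.9315  0.0864] pos [0.5349 0.1832 0.2583] F [-0.6759  0.0136 -0.3707] w 0.5705158204977056 g 0.0
off [-0.0058  0.0085  0.0683] ang [-0.0012 -0.0012  0.0086]
```

Call:
{"fn": "drive_tool", "kwargs": {"deltas": [{"gripper": 110,"offset": [-0.003,0.0085,0.01],"angular": [0,0,0.008]},{"gripper": 110,"offset": [-0.003,0.0085,0.04],"angular": [0,0,0.008]},{"gripper": 110,"offset": [-0.003,0.0085,0.069],"angular": [0,0,0.008]},{"gripper": 110,"offset": [-0.003,0.0085,0.069],"angular": [0,0,0.008]},{"gripper": 160,"offset": [-0.003,0.0085,0.069],"angular": [0,0,0.008]}]}}

```text
t: 10.1
eef_pos: [0.5452, 0.1764, 0.19]
tool_rot: [0.0, 0.609, 0.793, -0.001]
contact_force: [-0.7, 0.6, 1.0]
gripper_width: 0.411
grasp_force: 0.0
```

Call:
{"fn": "drive_tool", "kwargs": {"deltas": [{"gripper": 190,"offset": [0,0,0],"angular": [0,0,0]},{"gripper": 205,"offset": [0,0,0],"angular": [0,0,0]},{"gripper": 255,"offset": [0,0,0],"angular": [0,0,0]},{"gripper": 255,"offset": [0,0,0],"angular": [0,0,0]},{"gripper": 255,"offset": [0,0,0],"angular": [0,0,0]}]}}

```text
t: 10.6
eef_pos: [0.546, 0.1784, 0.1915]
tool_rot: [0.001, 0.608, 0.794, 0.001]
contact_force: [1.4, 0.1, 5.9]
gripper_width: 0.127
grasp_force: 39.3
```

```bash
python3 -c "
from h import *
go([.5446,.180,.19],15.5)
im=optics.read_camera('side')
cv2.imwrite('pics/v4.png',cv2.resize(im[90:240,200:350],(600,600)))"
```

```text
t 10.6 q [-0.83    0.4917  0.5317  1.9296 -0.3383  0.8052  0.1509] pos [0.546  0.1784 0.1915] F [1.3966 0.0509 5.9086] w 0.12698609073595543 g 39.324856996536255
off [ 0.0019 -0.0009  0.0015] ang [ 0.0042 -0.0002 -0.0079]
```

View pics/v4.png

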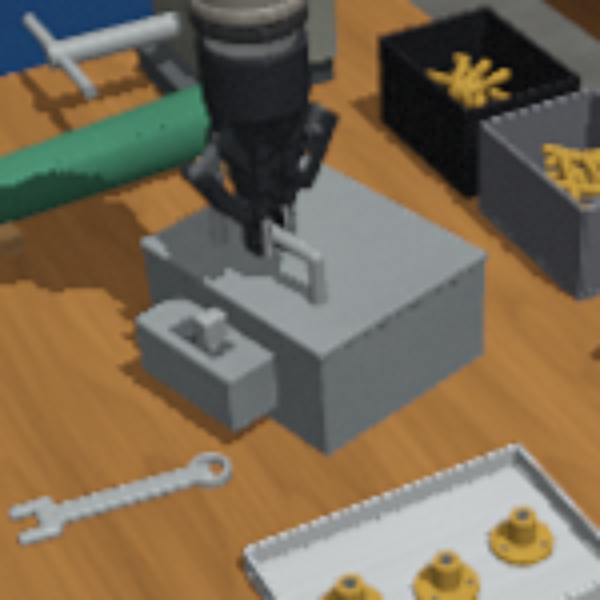

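The gripper holds the bar at about crop px (270,230). Now I'll tug gently along the opening arc.

Call:
{"fn": "drive_tool", "kwargs": {"deltas": [{"gripper": 255,"offset": [0,0.001,-0.003],"angular": [0,0,0]},{"gripper": 255,"offset": [0,0.002,-0.006],"angular": [0,0,0]},{"gripper": 255,"offset": [0,0.003,-0.009],"angular": [0,0,0]},{"gripper": 255,"offset": [0,0.003,-0.009],"angular": [0,0,0]}]}}

```text
t: 11.05
eef_pos: [0.5488, 0.1792, 0.1992]
tool_rot: [0.001, 0.608, 0.794, 0.001]
contact_force: [7.1, -0.4, -6.3]
gripper_width: 0.125
grasp_force: 39.0
```

Call:
{"fn": "drive_tool", "kwargs": {"deltas": [{"gripper": 255,"offset": [0,0.001,-0.003],"angular": [0,0,0]},{"gripper": 255,"offset": [0,0.002,-0.006],"angular": [0,0,0]},{"gripper": 255,"offset": [0,0.002,-0.006],"angular": [0,0,0]}]}}

```text
t: 11.35
eef_pos: [0.5512, 0.1799, 0.2053]
tool_rot: [0.002, 0.608, 0.794, 0.001]
contact_force: [8.7, 0.9, -7.5]
gripper_width: 0.125
grasp_force: 39.1
```

```bash
python3 -c "
from h import *
go([.5446,.180,.19],15.5)
im=optics.read_camera('side')
cv2.imwrite('pics/v5.png',cv2.resize(im[110:210,220:320],(600,600),interpolation=cv2.INTER_CUBIC))"
```

```text
t 11.35 q [-0.8362  0.4805  0.5421  1.9083 -0.3254  0.8363  0.1404] pos [0.5512 0.1799 0.2053] F [ 8.7247  0.8863 -7.46  ] w 0.12455083438227603 g 39.096364974975586
off [ 0.0018 -0.0064  0.0153] ang [ 0.005   0.0012 -0.0075]
```

View pics/v5.png

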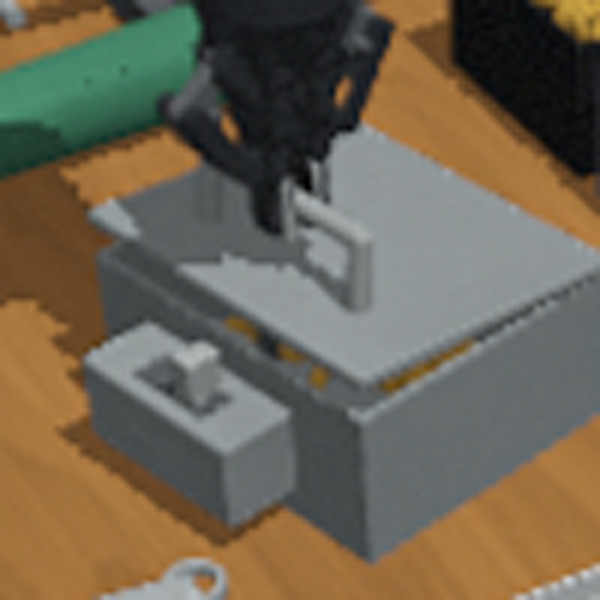

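The cover has clearly lifted: there is a gap with bolts visible at crop px (240,330) to (450,360), the cover is at about 7°, and the force is only a few N. So it isn't caught, and the slide stays untouched. I'll raise it along the arc.

Call:
{"fn": "drive_tool", "kwargs": {"deltas": [{"gripper": 255,"offset": [0,0.0044,-0.0064],"angular": [0,0,0]},{"gripper": 255,"offset": [0,0.0082,-0.0127],"angular": [0,0,0]},{"gripper": 255,"offset": [0,0.0123,-0.0188],"angular": [0,0,0]},{"gripper": 255,"offset": [0,0.0167,-0.0246],"angular": [0,0,0]},{"gripper": 255,"offset": [0,0.0214,-0.0302],"angular": [0,0,0]}]}}

```text
t: 11.9
eef_pos: [0.5692, 0.1848, 0.2351]
tool_rot: [-0.001, 0.608, 0.794, -0.001]
contact_force: [-1.6, -1.3, -4.0]
gripper_width: 0.12
grasp_force: 38.9
```

```bash
cat >> h.py <<'E'
def cover():
    p=bot.get_obs()["eef_pos"]-[.6699,.2147,.09+.054]; b=-(p[0]*.9636+p[1]*.2672)
    print("back",b,"up",p[2],"r",np.hypot(b,p[2]),"cover deg",np.degrees(np.arctan2(p[2],b))-19.5, "to 46deg: rear",b-.138*np.cos(np.radians(65.5)),"up",.138*np.sin(np.radians(65.5))-p[2])
E
python3 -c "
from h import *
go([.5446,.180,.19],15.5);cover()"
```

```text
t 11.9 q [-0.8356  0.474   0.5578  1.8372 -0.3086  0.9212  0.1269] pos [0.5692 0.1848 0.2351] F [-1.6303 -1.3496 -4.0172] w 0.12042648133801032 g 38.94081115722656
off [ 0.0018 -0.0248  0.0452] ang [-0.0047 -0.0001 -0.008 ]
back 0.10505035015398391 up 0.09111185286160126 r 0.13905734716061824 cover deg 21.435623414652348 to 46deg: rear 0.04782268266742291 up 0.03446280251936171
```

Call:
{"fn": "drive_tool", "kwargs": {"deltas": [{"gripper": 255,"offset": [0,0.0048,-0.0054],"angular": [0,0,0]},{"gripper": 255,"offset": [0,0.0109,-0.0112],"angular": [0,0,0]},{"gripper": 255,"offset": [0,0.0173,-0.0167],"angular": [0,0,0]},{"gripper": 255,"offset": [0,0.024,-0.0218],"angular": [0,0,0]},{"gripper": 255,"offset": [0,0.031,-0.0265],"angular": [0,0,0]}]}}

```text
t: 12.4
eef_pos: [0.5978, 0.1926, 0.2631]
tool_rot: [-0.003, 0.608, 0.794, -0.002]
contact_force: [-14.3, -2.8, 16.8]
gripper_width: 0.121
grasp_force: 40.0
```

```bash
python3 -c "
from h import *
go([.5446,.180,.19],15.5);cover()"
```

```text
t 12.4 q [-0.8197  0.4914  0.5656  1.7387 -0.3062  1.0078  0.1237] pos [0.5978 0.1926 0.2631] F [-14.3031  -2.8214  16.7661] w 0.12088625200529483 g 39.95528519153595
off [ 0.0016 -0.0541  0.0735] ang [-0.0094 -0.0023 -0.0082]
back 0.0753477481263509 up 0.11909890140907733 r 0.14093201007777167 cover deg 38.180567793889516 to 46deg: rear 0.01812008063978989 up 0.006475753971885628
```

Call:
{"fn": "drive_tool", "kwargs": {"deltas": [{"gripper": 255,"offset": [0,0.0015,-0.0035],"angular": [0,0,0]},{"gripper": 255,"offset": [0,0.0045,-0.0053],"angular": [0,0,0]},{"gripper": 255,"offset": [0,0.0085,-0.007],"angular": [0,0,0]},{"gripper": 255,"offset": [0,0.0125,-0.0088],"angular": [0,0,0]},{"gripper": 255,"offset": [0,0.0165,-0.0105],"angular": [0,0,0]}]}}

```text
t: 12.9
eef_pos: [0.6156, 0.1975, 0.274]
tool_rot: [-0.001, 0.608, 0.794, -0.0]
contact_force: [-9.7, -2.7, 11.0]
gripper_width: 0.121
grasp_force: 41.1
```

Call:
{"fn": "drive_tool", "kwargs": {"deltas": [{"gripper": 255,"offset": [0,0,0],"angular": [0,0,0]},{"gripper": 255,"offset": [0,0,0],"angular": [0,0,0]},{"gripper": 255,"offset": [0,0,0],"angular": [0,0,0]}]}}

```text
t: 13.2
eef_pos: [0.6158, 0.1976, 0.2741]
tool_rot: [-0.001, 0.608, 0.794, 0.0]
contact_force: [-8.0, -2.1, 10.7]
gripper_width: 0.123
grasp_force: 41.1
```

```bash
python3 -c "
from h import *
go([.5446,.180,.19],15.5);cover()
im=optics.read_camera('side');cv2.imwrite('pics/side6.png',im)
cv2.imwrite('pics/v6.png',cv2.resize(im[60:310,180:430],(600,600),interpolation=cv2.INTER_CUBIC))"
```

```text
t 13.2 q [-0.8083  0.508   0.5667  1.686  -0.3096  1.0389  0.1245] pos [0.6158 0.1976 0.2741] F [-7.96   -2.1217 10.6534] w 0.12283764993891293 g 41.10172390937805
off [ 0.0015 -0.0732  0.0842] ang [-0.0011 -0.0019 -0.0078]
back 0.056729926840247455 up 0.13014873079131792 r 0.14197526800781457 cover deg 46.94831758102467 to 46deg: rear -0.0004977406463135478 up -0.004574075410354955
```

View pics/v6.png

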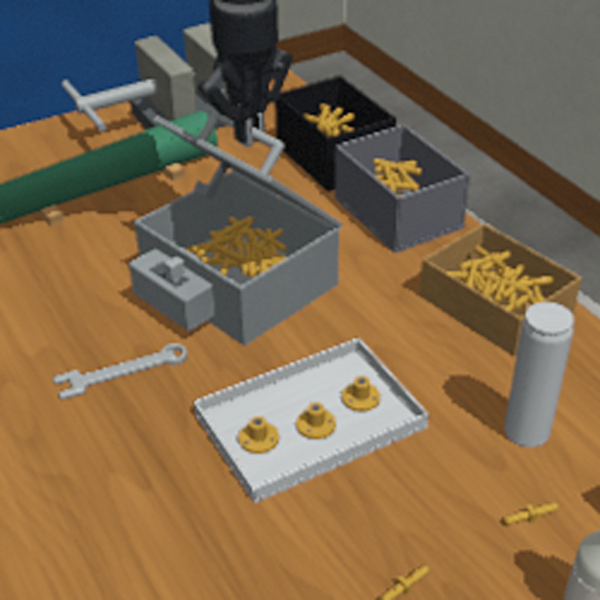

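The box is open with bolts visible, the bar is still held, and three flanges lie flat in the tray. To check the angle I'll use the cover's front-right corner, near crop px (270,180).

```bash
python3 -c "
from h import *
bx=np.array([.9636,.2672,0]);by=np.array([-.2672,.9636,0]);H=np.array([.6699,.2147,.09])
for d in(40,45,50):
    a=np.radians(d);f=-bx*np.cos(a)+np.array([0,0,np.sin(a)]);n=bx*np.sin(a)+np.array([0,0,np.cos(a)])
    c=[H+.17*f+s*.1*by+k*n for s in(-1,1) for k in(0,.008)]
    c+=[H+.13*f+.046*n-.055*by]
    print(d,[((proj('side',p)-[180,60])*2.4).round().tolist() for p in c])
"
```

```text
40 [[261.0, 197.0], [264.0, 191.0], [148.0, 134.0], [151.0, 128.0], [271.0, 155.0]]
45 [[267.0, 185.0], [271.0, 179.0], [153.0, 123.0], [157.0, 117.0], [278.0, 147.0]]
50 [[274.0, 174.0], [278.0, 168.0], [160.0, 113.0], [163.0, 107.0], [284.0, 140.0]]
```

```bash
python3 -c "
from station import bot
print(bot.hand_in())"
```

```text
the job is handed in; nothing more can be done
None
```

I handed the job in with three flanges lying flat in the tray and the third bench flange left standing; the tug showed the cover was free, so I left the slide alone, and the arm is holding the cover at about 45°.

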